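# Index the drill jig one notch and latch its leaf

### The job

A flat bar is being drilled hole by hole in the indexing drill jig; its drill leaf stands half open because the chips have just been cleared. Bring the next punch mark under the bush: pull the spring index knob out, slide the carriage exactly one notch towards the latch end of the jig, and let the pin drop fully home in that notch. Then press the leaf down until the spring catch clicks over its nose. Leave the loose tools lying where they are.

Things in the scene. Friction and masses are not known exactly. Their poses are not given: they have to be found in the camera images.
- jig: Indexing drill jig screwed to the bench: dark base plate 134 x 304 x 12 mm. Origin: centre of its underside. y points along the slide to the latch end (away from the operator), x to its right seen along y, z up. The leaf hinges at the other end, about an axis along x at y = -140, z = 82 mm. On the -x side lie the index knob and the notched bar, notches 25 mm apart. Base fixed.
- knob_center (a point): Middle of the round black knob of the index plunger (24.6 mm across, 17 mm long), on the carriage's -x side. Its axis leans 35 deg from vertical: pull along (-0.574, 0, 0.819) in jig axes. Pin home: jig x -57, z 60, y -25 mm + carriage value. 35 mm below it along the axis is the 44 mm wide bracket; between them a sleeve up to 21 mm wide.
- plunger (a joint): Pull of the index pin, m: 0 = home, 8 mm deep in its notch; 0.012 = end of pull. The carriage is locked below 0.004; the round nose is clear of the notches above 0.0085. Spring 6 N at 0, 10 N at the end. Let go off a notch, the pin rides on the bar near 0.007 to 0.008; let go within 3 mm of a notch it drops in and centres the carriage to about 1 mm.
- carriage (a joint): Carriage position along the jig's y, m. It starts in the notch at 0; further notches at -0.025, 0.025 and 0.050; positive is towards the latch end. Sliding friction about 2 N.
- leaf (a joint): Opening angle of the drill leaf, rad: 0 = closed, level, on its rest; it starts 0.6 to 0.85 open, and its stiff hinge holds it where it is left. Its near edge, at jig x = -46 mm, hangs over the knob 11 mm behind its centre, so an upright gripper on the knob strikes the leaf; come in along the knob's leaning axis, fingers closing along the jig's y.
- press_pad (a point): Centre of the top of the low black round pad (27 mm wide) on the free end of the leaf, where to press: 1 to 4 N move the leaf, 10 to 15 N force it past the catch. At leaf angle a it is at jig x = 9, y = -140 + 218 cos a - 10 sin a, z = 82 + 218 sin a + 10 cos a mm; closed, 92 mm above the bench.
- catch (a joint): Angle of the spring catch at the latch end, rad: 0 = upright. The leaf's nose pushes it outward to about 0.15 while the leaf goes from 0.07 to 0.02 rad; then it snaps back to 0 over the nose and holds the leaf. It stands 35 mm and more beyond the pad's centre along jig y, reaching 22 mm higher than the closed pad.
- hex_key: loose hex key, 33 x 93 x 6 mm, lying on the jig's base plate by the hinge end; leave it
- bolt_m10: loose bolt, 56 mm long, lying on the jig's base plate by the latch end; leave it
- spanner_13: loose spanner, 188 mm long, lying on the bench to the left in front of the jig; leave it
- caliper: loose vernier caliper, 210 mm long, lying on the bench to the right of the jig; leave it

How it is judged (in metres and radians):
On the way, in this order (a step that is already met when the one before it is completed fails the run):
1. the index pin is pulled clear of its notch while the leaf is still open (value of joint plunger above 0.006 m and value of joint leaf above 0.2 rad), for 0.1 s.
2. the carriage stands one notch nearer the latch end and the pin is fully home, the leaf still open (value of joint carriage between 0.0225 and 0.0275 m and value of joint plunger below 0.0015 m and value of joint leaf above 0.2 rad), for 0.2 s.
3. the leaf is down and the catch has snapped back over its nose (value of joint leaf below 0.015 rad and value of joint catch below 0.03 rad), for 0.2 s.
At the end, for the whole second after the job is handed in: The carriage is one notch nearer the latch end than at the start (25 mm, within 2.5 mm), the index pin is home in that notch (within 1.5 mm), the leaf is down (within 0.015 rad) and the catch stands upright over its nose (within 0.03 rad) (all of step 3 and value of joint carriage between 0.0225 and 0.0275 m and value of joint plunger below 0.0015 m); the robot touches nothing.
It fails at once if a loose tool is pushed more than 3 cm from its place (distance of any of hex_key, bolt_m10, spanner_13, caliper from where it was at the start of the episode above 0.03 m).
It also fails if it takes over 45 s, if anything falls off the work surface, if the arm or the gripper's body presses on something with over 40 N, if the wrist force passes 120 N, or if a joint passes its speed limit or range.

### The arm

A 6-joint arm with a two-finger parallel gripper is mounted at the origin on a cart in front of the work surface, level with it; the furniture and walls round the work are solid. World frame = base frame: x ahead of the robot, y to its left, z up, the work surface at z = 0. Lengths are in m, angles in degrees, forces in N, time in s.
With the tool pointing down it reaches from about 0.325 to 0.9 m from the base axis. Payload 6.1 kg.
Tool frame: the origin (TCP) lies midway between the tips of the shut fingers; the grasp point (between the pads) lies 19 mm behind it (manip.hold_point_z is the distance from the TCP to the grasp point, in m); z points along the fingers, y is the direction in which the jaws open and shut (so a half turn about z gives the same grasp; the last joint's range is limited). The gripper opens to 85 mm and grips with 20 to 120 N. Pads are 22 mm wide; open, the fingers measure 114 mm over their backs; the gripper's body (76 mm by 85 mm) begins 54 mm behind the grasp point. The pads swing forward as they close: fully open they stand 13 mm farther back than shut.
Start: joints at [-77.584, 12.628, 87.462, -0, 79.91, -7.225], TCP at [0.21, -0.589, 0.231] pointing down, gripper open.
Joint ranges: [-170.65, 170.65], [-52.31, 119.04], [5.05, 147.46], [-71.25, 251.25], [11.57, 151.72], [-153.62, 153.62]. Speed limits (degrees/s): [147.25, 147.25, 172.46, 180, 180, 180].

### API

Orientations are given as a 3x3 rotation matrix whose columns are the frame's x, y, z axes.
In Python, from workcell import telemetry, camera, camera_params, manip, finder gives the robot as it stands.
- The arm moves only by the tool send_rows, never from a script. Its argument "targets" is a list of rows, each a list of 7 numbers: the shift along the tool's x, y, z in cm, then the turn, a rotation vector about the tool's x, y, z in degrees, then the opening, from 0 (shut) to 1 (fully open). In form: [[x, y, z, ax, ay, az, gripper], ...]. A call has exactly 5 rows; each row shifts and turns the commanded pose from where the row before left it, along the tool's axes as they then stand; what a row does not reach is not made up. A row lasts 1/10 s, in which the tool goes at most 50 mm and 8.59 degrees, less where a joint would pass 70% of its speed; a pose out of reach is approached as far as the arm can. A call is refused whole if a number of a shift passes 5 or a number of a turn 8.59, either way. A call with a gripper value outside its range is refused whole. The fingers move at their own pace and stop on an object; "newtons" is the grip in N (left out, the last holds). Time passes only in rows, so rows that do not move let the fingers close, or fill a call up. It gives the time, the measured TCP pose, the force and the opening at its end, in the units of the state.
- telemetry.state(): the state, without advancing time (a new reading comes with each control period).
- camera(name): name is "scene" or "side" or "wrist"; returns the picture (384x512x3 uint8, red, green, blue); there is no depth.
- camera_params(name): a dict with "fov_y" (degrees; the focal length in pixels is half the picture's height over the tangent of half this angle, whatever the lens; pixels are square), "cx", "cy" (the principal point, pixels), "k1" (the pictures are not rectified: a ray, as slopes to the right and down, at radius r is drawn at 1 + k1 r^2 times it, then the intrinsics apply), "world_to_cam" (4x4, takes a point from world to camera coordinates). Camera axes: x right, y down, z forward; pixel columns grow to the right and rows downward; lengths in m; the calibration is good to about 2 mm. A picture is of the moment at which its call begins: read the wrist's pose just before it. camera_params takes no time and is no camera call; for the wrist camera it gives the pose at the moment of the call.
- manip.close_job(): hands the job in, once; it reports no verdict.
Trained networks look in the newest picture that a camera, given by its name, has taken for a name from the list of things; names that differ only in an ending like _2 or _b are one class to them, and where a whole thing is asked for, a point or a joint stands for the part that bears it (a point fixed in the world has none). Each returns a list of dicts, best first, with "confidence" (0 to 1); they miss things now and then, are a little off and sometimes report something else, mostly with a low value. They report only what shows in the picture. A call takes as long as a camera call.
- finder.regions_of(query, camera): "mask" (384x512 bool, what is visible of it).
- finder.pinpoint(query, camera): "point" ([x, y, z] in m, in world coordinates, good to about 4 mm: a listed point, or the origin of a listed thing).
The state is a dict: "time_s": time; "joint_positions": joint angles; "joint_velocities": joint speeds; "effort": joint torques, N m; "tool_pos": TCP position; "eef_rot": TCP orientation; "contact_force": force on the tool from outside, world axes, zero at the start; "torque": the same for the moment, N m; "width": opening from 0.0 (shut) to 1.0 (fully open).
Only numpy, scipy, OpenCV 4.12 (cv2) and the standard library are available. Lean on these libraries where they do the work, as an engineer would, in place of code of your own. Each camera call takes 0.05 s, during which the arm holds its last target.

## Working session

There is one attempt and no reset: what is moved stays moved. The work goes in short steps, Python scripts to look and compute and a tool call to move; the robot and the scene stay as the last step left them, time stands still between calls to the robot, and variables do not carry over. Pictures are saved under pics/ and viewed, and the job is handed in when it is done.

Besides the shell and the picture viewer there is one more tool, called after ">>>" by a JSON object that holds its "method" and its "body", one argument or row to a line. send_rows: Moves the arm, as the interface text tells. Its arguments: {"type":"object","properties":{"targets":{"type":"array"},"newtons":{"type":"number"}},"required":["targets"]}

```bash
mkdir -p pics; ls; python3 - <<'E'
from workcell import telemetry, camera, camera_params, manip, finder
import cv2
s=telemetry.state();print(s)
for c in ("scene","side","wrist"):
    im=camera(c);cv2.imwrite(f"pics/{c}0.png",im[:,:,::-1])
    p=camera_params(c);print(c,p)
    if c!="wrist":
        for q in ("jig","knob_center","press_pad"):
            for d in finder.pinpoint(q,c)[:2]:print(c,q,d)
print(telemetry.state()["time_s"])
E
```

```text
pics
{'time_s': 0.0, 'joint_positions': array([-7.75868396e+01,  1.26739537e+01,  8.75266549e+01,  1.50131663e-03,
        7.99109497e+01, -7.22511778e+00]), 'joint_velocities': array([ 0.04395438, -0.00390006,  0.01673647,  0.00444104,  0.00783477,
       -0.03887661]), 'effort': array([-1.74755464e-04, -4.96904469e+01, -3.89399278e+01, -1.87699297e-04,
        1.12179210e-02,  1.36648308e-05]), 'tool_pos': array([ 0.2099211 , -0.58804126,  0.23020496]), 'eef_rot': array([[ 9.41834738e-01,  3.36076139e-01, -3.93344172e-04],
       [ 3.36076260e-01, -9.41832846e-01,  1.90708657e-03],
       [ 2.70461829e-04, -1.92835402e-03, -9.99998104e-01]]), 'contact_force': array([0.07429379, 0.74859335, 1.00891419]), 'torque': array([ 0.00040691, -0.01280457,  0.0206809 ]), 'width': 0.9973889204562624}
scene {'fov_y': 52.5349406760945, 'cx': 252.70870211069217, 'cy': 193.8148622916666, 'k1': -0.06394202364343171, 'world_to_cam': array([[ 0.57550134, -0.81758539, -0.01877034, -0.29713186],
       [-0.40981789, -0.26845803, -0.87176808,  0.28795614],
       [ 0.7077058 ,  0.50939612, -0.48955908, 
[... 785 characters left out ...]
: 0.38}
side knob_center {'point': [0.4702, 0.1296, 0.0601], 'confidence': 0.48}
side press_pad {'point': [0.5526, 0.1075, 0.2149], 'confidence': 0.72}
side press_pad {'point': [0.5593, 0.1972, 0.0111], 'confidence': 0.18}
wrist {'fov_y': 64.79863212670685, 'cx': 251.01550743460248, 'cy': 190.19189503038393, 'k1': 0.025308397317599644, 'world_to_cam': array([[ 3.35537022e-01, -9.42026494e-01, -9.95980767e-04,
        -6.25091342e-01],
       [-8.99816749e-01, -3.20815066e-01,  2.95647613e-01,
        -3.91488922e-02],
       [-2.78827410e-01, -9.83045196e-02, -9.55296549e-01,
         3.80325603e-01],
       [ 0.00000000e+00,  0.00000000e+00,  0.00000000e+00,
         1.00000000e+00]])}
0.45
```

```bash
python3 - <<'E'
import cv2
for c in ("scene","side"):
    im=cv2.imread(f"pics/{c}0.png"); cv2.imwrite(f"pics/{c}0b.png",cv2.resize(im,(800,600),interpolation=cv2.INTER_CUBIC))
E
```

```text
(no output)
```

View pics/scene0b.png

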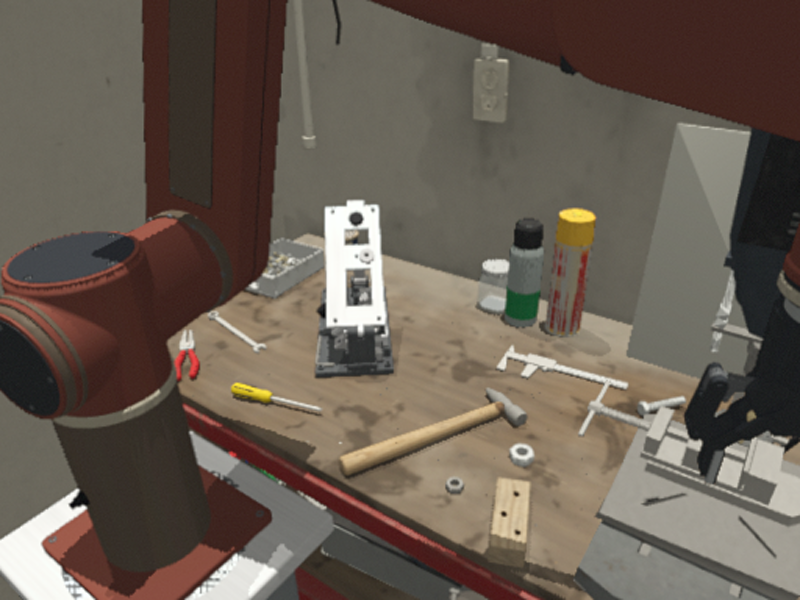

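View pics/side0b.png

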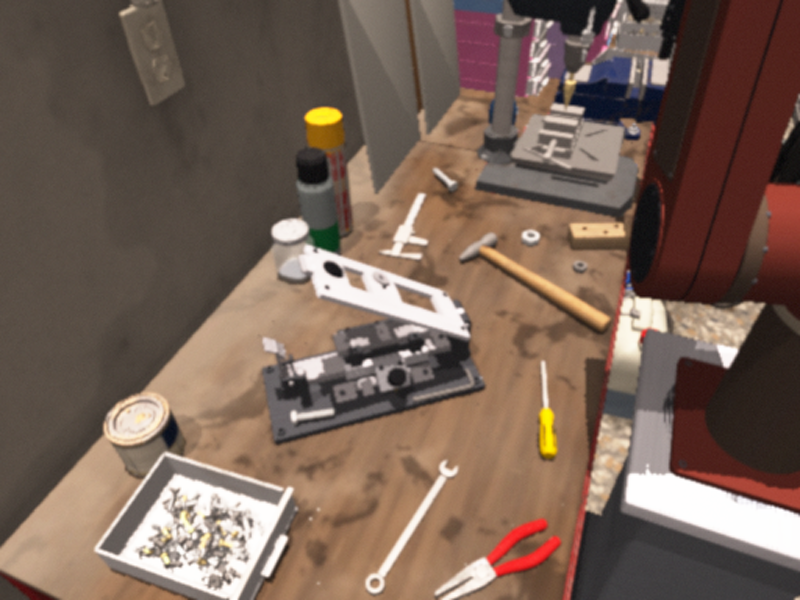

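The scene view shows the jig at about (350,300), its leaf open and white. The side view shows the knob at about (398,378) and the leaf pad at about (333,270). The finder points agree with a jig yaw of about 36°. I'll refine that from the base-plate corners.

```bash
cat > h.py <<'E'
import numpy as np, cv2
from scipy.optimize import least_squares
def proj(P,p):
    P=np.atleast_2d(P);W=np.array(p["world_to_cam"])
    c=P@W[:3,:3].T+W[:3,3]; s=c[:,:2]/c[:,2:]
    s=s*(1+p["k1"]*(s**2).sum(1,keepdims=True)); f=192/np.tan(np.radians(p["fov_y"]/2))
    return s*f+[p["cx"],p["cy"]]
def j2w(P,x,y,th):
    P=np.atleast_2d(P).astype(float)/1000
    s,c=np.sin(th),np.cos(th)
    R=np.array([[s,c,0],[-c,s,0],[0,0,1]])
    return P@R.T+[x,y,0]
def pad(a): return [9,-140+218*np.cos(a)-10*np.sin(a),82+218*np.sin(a)+10*np.cos(a)]
E
python3 - <<'E'
import cv2
im=cv2.imread("pics/side0.png")[150:290,155:325]; cv2.imwrite("pics/side0c.png",cv2.resize(im,None,fx=4.5,fy=4.2,interpolation=cv2.INTER_CUBIC))
im=cv2.imread("pics/scene0.png")[120:245,185:265]; cv2.imwrite("pics/scene0c.png",cv2.resize(im,None,fx=4.8,fy=4.8,interpolation=cv2.INTER_CUBIC))
E
```

```text
(no output)
```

View pics/side0c.png

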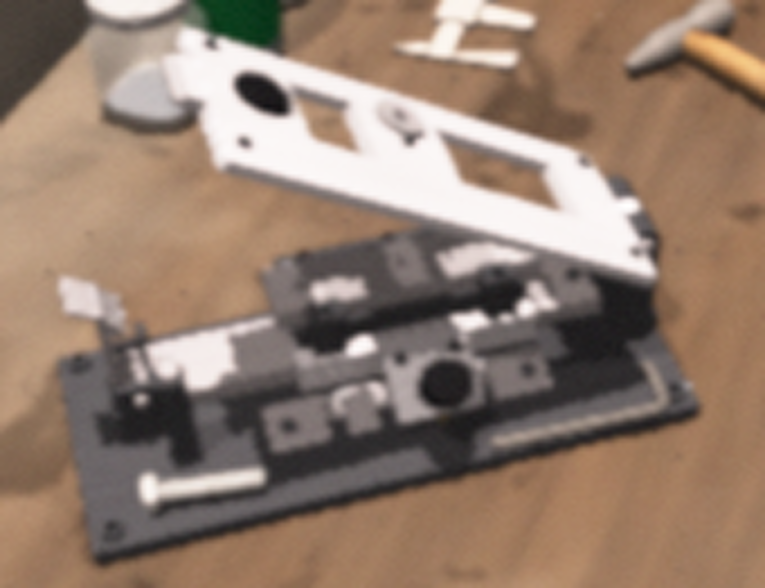

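View pics/scene0c.png

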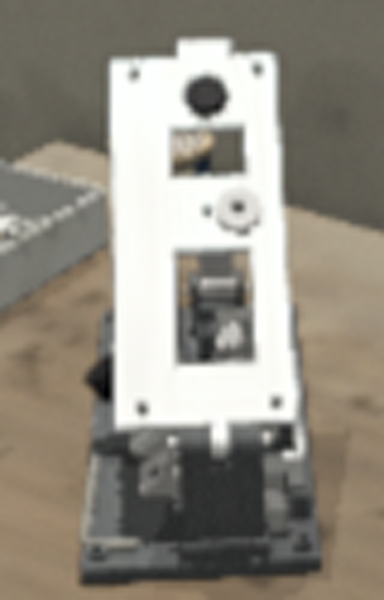

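```bash
python3 - <<'E'
from h import *
from workcell import camera_params
ps,pc=camera_params("side"),camera_params("scene")
kn=np.array([-57,-25,60]);kf=kn+8.5*np.array([-.574,0,.819])
S=[([-67,152,12],(176.6,279.8)),([67,152,12],(168.8,234.5)),([-67,-152,12],(310.1,246)),(kf,(254.3,241.2))]
C=[([-67,-152,12],(202.3,239.0)),([67,-152,12],(251.7,236.3))]
def res(v,full=False):
    x,y,th,a=v[:4]
    r=[proj(j2w(P,x,y,th),ps)[0]+v[4:6]-u for P,u in S+[(pad(a),(213.2,171.9))]]
    r+=[proj(j2w(P,x,y,th),pc)[0]+v[6:8]-u for P,u in C+[(pad(a),(227.9,140.))]]
    r=np.array(r)
    if full:return r
    return np.r_[r.ravel(),v[4:]/1.0]
o=least_squares(res,[.52,.096,.63,.65,0,0,0,0])
print(o.x[:4],np.degrees(o.x[2]),o.x[4:]);print(res(o.x,True).round(1))
print(j2w(kn,*o.x[:3]),j2w(pad(o.x[3]),*o.x[:3]))
E
```

```text
[0.52040851 0.09307271 0.66572345 0.60120246] 38.14314402417324 [-0.09956272  0.375343   -0.20846414  0.6443374 ]
[[-1.3  0.2]
 [-0.9 -1.3]
 [ 0.6 -0.3]
 [ 1.1  0.3]
 [ 0.7  0.7]
 [-0.3 -0.3]
 [ 1.1  0.1]
 [-0.6 -0.4]]
[[0.46554194 0.1224608  0.06      ]] [[0.55280048 0.10706714 0.21355488]]
```

View pics/wrist0.png

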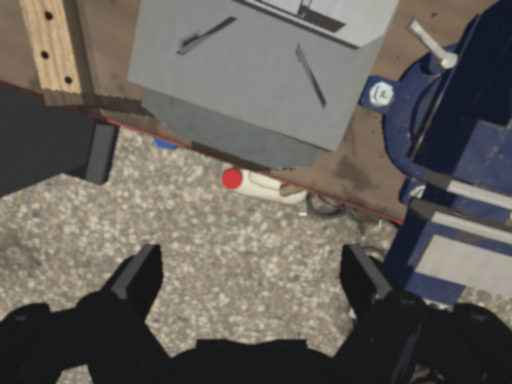

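```bash
cat > plan.py <<'E'
# usage: plan from commanded pose (p,R) to waypoints; prints rows
from h import *
from scipy.spatial.transform import Rotation as Ro
def rows(p,R,pt,Rt,n):
    """n equal rows, tool-frame increments; constant world-velocity + constant rotvec"""
    p=np.array(p,float);R=np.array(R);pt=np.array(pt,float)
    w=Ro.from_matrix(R.T@Rt).as_rotvec(degrees=True)
    dR=Ro.from_rotvec(w/n,degrees=True).as_matrix()
    out=[]
    for i in range(n):
        d=R.T@((pt-p)/ (n-i))*100; d=np.round(d,2); ww=np.round(w/n,2)
        out.append([*d.tolist(),*ww.tolist()])
        p=p+R@d/100; R=R@Ro.from_rotvec(ww,degrees=True).as_matrix()
    return out,p,R
E
python3 - <<'E'
from plan import *
from workcell import telemetry,camera_params
p=camera_params("wrist");W=np.array(p["world_to_cam"]);s=telemetry.state()
R=np.array(s["eef_rot"]);C=-W[:3,:3].T@W[:3,3]
print("cam in tool",R.T@(C-s["tool_pos"]), "\n",R.T@W[:3,:3].T)
E
```

```text
cam in tool [ 0.07465985  0.00054939 -0.14306608] 
 [[-6.01584280e-04 -9.55279867e-01 -2.95702577e-01]
 [ 9.99999480e-01 -3.31169047e-04 -9.64566653e-04]
 [ 8.23503563e-04 -2.95703003e-01  9.55279569e-01]]
```

```bash
cat >> plan.py <<'E'
def target(th,lean=35):
    s,c=np.sin(th),np.cos(th);X=np.array([s,-c,0]);Y=np.array([c,s,0]);Z=np.array([0,0,1.])
    l=np.radians(lean); z=np.sin(l)*X-np.cos(l)*Z
    return np.c_[np.cross(Y,z),Y,z]
def show(r,g):
    for k in range(0,len(r),5): print([x+[g] for x in r[k:k+5]])
E
python3 - <<'E'
from plan import *
from workcell import telemetry
s=telemetry.state();R0=np.array(s["eef_rot"])
th=np.radians(37.5);Rt=target(th)
w=Ro.from_matrix(R0.T@Rt).as_rotvec();print(np.degrees(np.linalg.norm(w)))
m=lambda f:R0@Ro.from_rotvec(w*f).as_matrix()
k=np.array([.4665,.124,.0605]);C=k-Rt[:,2]*.12;print(C)
p,R=s["tool_pos"],R0;L=[]
for pt,f,n in (([.24,-.38,.30],.2,5),([.40,-.1,.32],.6,8),(C,1,7)):
    r,p,R=rows(p,R,pt,m(f),n);L+=r
show(L,0.9)
E
```

```text
111.68154194540996
[0.42459945 0.17860585 0.15879825]
[[1.97, -3.73, -1.38, -1.31, -0.96, -4.16, 0.9], [2.21, -3.54, -1.49, -1.31, -0.96, -4.16, 0.9], [2.43, -3.34, -1.61, -1.31, -0.96, -4.16, 0.9], [2.63, -3.12, -1.73, -1.31, -0.96, -4.16, 0.9], [2.82, -2.88, -1.84, -1.31, -0.96, -4.16, 0.9]]
[[3.74, -1.31, -0.77, -1.64, -1.19, -5.2, 0.9], [3.83, -0.95, -0.88, -1.64, -1.19, -5.2, 0.9], [3.88, -0.57, -0.98, -1.64, -1.19, -5.2, 0.9], [3.89, -0.19, -1.07, -1.64, -1.19, -5.2, 0.9], [3.87, 0.19, -1.15, -1.64, -1.19, -5.2, 0.9]]
[[3.81, 0.58, -1.22, -1.64, -1.19, -5.2, 0.9], [3.71, 0.95, -1.27, -1.64, -1.19, -5.2, 0.9], [3.58, 1.33, -1.32, -1.64, -1.19, -5.2, 0.9], [4.55, -0.37, 0.65, -1.88, -1.37, -5.95, 0.9], [4.58, 0.09, 0.53, -1.88, -1.37, -5.95, 0.9]]
[[4.56, 0.54, 0.44, -1.88, -1.37, -5.95, 0.9], [4.49, 1.0, 0.35, -1.88, -1.37, -5.95, 0.9], [4.37, 1.45, 0.29, -1.88, -1.37, -5.95, 0.9], [4.2, 1.89, 0.24, -1.88, -1.37, -5.95, 0.9], [3.98, 2.31, 0.21, -1.88, -1.37, -5.95, 0.9]]
```

>>> {"method": "send_rows", "body": {
  "targets": [
    [2.0,-3.7,-1.4,-1.3,-1.0,-4.2,0.9],
    [2.2,-3.5,-1.5,-1.3,-1.0,-4.2,0.9],
    [2.4,-3.3,-1.6,-1.3,-1.0,-4.2,0.9],
    [2.6,-3.1,-1.7,-1.3,-1.0,-4.2,0.9],
    [2.8,-2.9,-1.8,-1.3,-1.0,-4.2,0.9]
  ]
}}

```text
time_s: 0.95
tool_pos: [0.2397, -0.3799, 0.3]
eef_rot: [[0.756, 0.655, -0.018], [0.646, -0.75, -0.142], [-0.106, 0.096, -0.99]]
contact_force: [0.8, 0.5, 0.5]
width: 0.897
```

>>> {"method": "send_rows", "body": {
  "targets": [
    [3.7,-1.3,-0.8,-1.6,-1.2,-5.2,0.9],
    [3.8,-0.9,-0.9,-1.6,-1.2,-5.2,0.9],
    [3.9,-0.6,-1.0,-1.6,-1.2,-5.2,0.9],
    [3.9,-0.2,-1.1,-1.6,-1.2,-5.2,0.9],
    [3.9,0.2,-1.2,-1.6,-1.2,-5.2,0.9]
  ]
}}

```text
time_s: 1.45
tool_pos: [0.3397, -0.2045, 0.3137]
eef_rot: [[0.392, 0.919, 0.034], [0.88, -0.364, -0.304], [-0.267, 0.15, -0.952]]
contact_force: [1.5, -0.6, -0.1]
width: 0.901
```

>>> {"method": "send_rows", "body": {
  "targets": [
    [3.8,0.6,-1.2,-1.6,-1.2,-5.2,0.9],
    [3.7,0.9,-1.3,-1.6,-1.2,-5.2,0.9],
    [3.6,1.3,-1.3,-1.6,-1.2,-5.2,0.9],
    [0,0,0,0,0,0,0.9],
    [0,0,0,0,0,0,0.9]
  ]
}}

```text
time_s: 1.95
tool_pos: [0.3988, -0.0995, 0.3198]
eef_rot: [[0.134, 0.986, 0.097], [0.922, -0.089, -0.378], [-0.364, 0.14, -0.921]]
contact_force: [-0.7, -0.5, -0.0]
width: 0.903
```

```bash
python3 - <<'E'
from plan import *
from workcell import telemetry
s=telemetry.state();print(s["joint_positions"].round(0))
Rt=target(np.radians(37.5))
k=np.array([.4665,.124,.0605]);C=k-Rt[:,2]*.12
L,p,R=rows(s["tool_pos"],np.array(s["eef_rot"]),C,Rt,10)
show(L,0.9)
E
```

```text
[ -8. -27. 117. -21.  82.  -0.]
[[3.18, -0.22, 0.46, -1.34, -0.98, -4.12, 0.9], [3.2, 0.0, 0.4, -1.34, -0.98, -4.12, 0.9], [3.2, 0.22, 0.35, -1.34, -0.98, -4.12, 0.9], [3.18, 0.45, 0.3, -1.34, -0.98, -4.12, 0.9], [3.14, 0.67, 0.26, -1.34, -0.98, -4.12, 0.9]]
[[3.09, 0.88, 0.22, -1.34, -0.98, -4.12, 0.9], [3.02, 1.1, 0.2, -1.34, -0.98, -4.12, 0.9], [2.94, 1.31, 0.17, -1.34, -0.98, -4.12, 0.9], [2.84, 1.52, 0.16, -1.34, -0.98, -4.12, 0.9], [2.74, 1.71, 0.15, -1.34, -0.98, -4.12, 0.9]]
```

>>> {"method": "send_rows", "body": {
  "targets": [
    [3.2,-0.2,0.5,-1.3,-1.0,-4.1,0.9],
    [3.2,0.0,0.4,-1.3,-1.0,-4.1,0.9],
    [3.2,0.2,0.35,-1.3,-1.0,-4.1,0.9],
    [3.2,0.5,0.3,-1.3,-1.0,-4.1,0.9],
    [3.1,0.7,0.3,-1.4,-1.0,-4.1,0.9]
  ]
}}

```text
time_s: 2.45
tool_pos: [0.4131, 0.0372, 0.2383]
eef_rot: [[-0.199, 0.957, 0.212], [0.851, 0.276, -0.446], [-0.486, 0.091, -0.869]]
contact_force: [0.6, -0.3, -0.6]
width: 0.899
```

>>> {"method": "send_rows", "body": {
  "targets": [
    [3.1,0.9,0.2,-1.4,-1.0,-4.1,0.9],
    [3.0,1.1,0.2,-1.4,-1.0,-4.1,0.9],
    [2.9,1.3,0.2,-1.4,-1.0,-4.1,0.9],
    [2.8,1.5,0.1,-1.4,-1.0,-4.1,0.9],
    [2.7,1.7,0.1,-1.4,-1.0,-4.2,0.9]
  ]
}}

```text
time_s: 2.95
tool_pos: [0.4276, 0.1754, 0.159]
eef_rot: [[-0.494, 0.796, 0.35], [0.651, 0.606, -0.458], [-0.577, 0.002, -0.817]]
contact_force: [1.5, 0.4, -0.0]
width: 0.904
```

```bash
python3 - <<'E'
from plan import *
from workcell import telemetry,camera,camera_params,finder
import pickle
s=telemetry.state();print(s["joint_positions"].round(0),s["tool_pos"],s["contact_force"])
p=camera_params("wrist");im=camera("wrist");cv2.imwrite("pics/wrist1.png",im[:,:,::-1]);pickle.dump((s,p),open("w1.pkl","wb"))
for q in("knob_center","jig"):print(q,finder.pinpoint(q,"wrist")[:2])
for x,y,th in((.5204,.0931,.6657),(.522,.0965,.6457)):
  print(proj(j2w([[-57,-25,60],[-67,152,12],[-67,-152,12],[-61.9,-25,67]],x,y,th),p).round(0).tolist())
E
```

```text
[ 37.  -3. 119. -38.  68.  16.] [0.42758888 0.17538587 0.15903275] [ 1.47609317  0.37776951 -0.02486462]
knob_center [{'point': [0.4641, 0.1237, 0.0578], 'confidence': 0.94}]
jig [{'point': [0.5204, 0.0967, -0.0009], 'confidence': 0.86}]
[[250.0, 180.0], [436.0, 132.0], [118.0, 136.0], [250.0, 183.0]]
[[255.0, 178.0], [441.0, 133.0], [121.0, 133.0], [255.0, 181.0]]
```

View pics/wrist1.png

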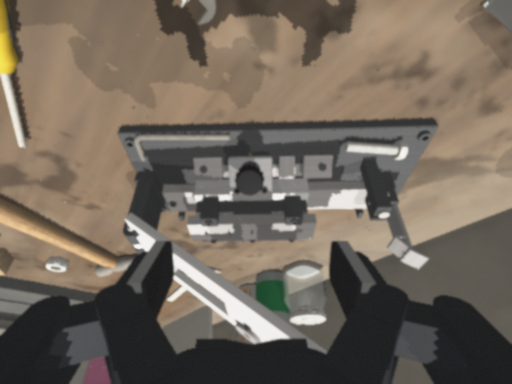

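```bash
python3 - <<'E'
import cv2
im=cv2.imread("pics/wrist1.png")[100:270,105:445]; cv2.imwrite("pics/wrist1c.png",cv2.resize(im,(800,400),interpolation=cv2.INTER_CUBIC))
E
```

```text
(no output)
```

View pics/wrist1c.png

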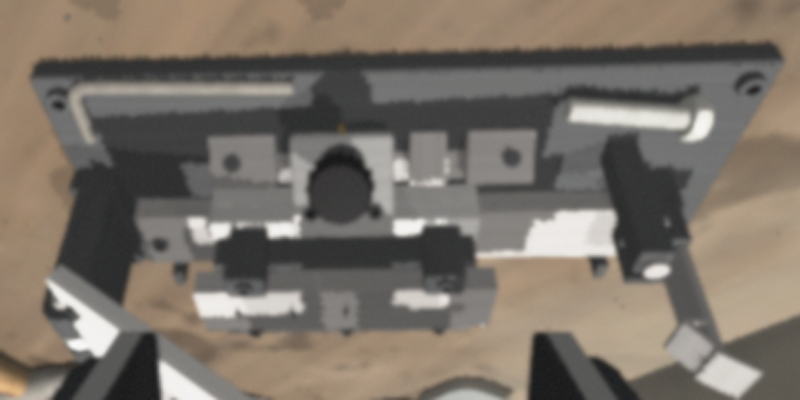

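```bash
python3 - <<'E'
from plan import *
import pickle
from workcell import camera_params
ps,pc=camera_params("side"),camera_params("scene");s,pw=pickle.load(open("w1.pkl","rb"))
kn=np.array([-57,-25,60]);kf=kn+8.5*np.array([-.574,0,.819])
S=[([-67,152,12],(176.6,279.8)),([67,152,12],(168.8,234.5)),([-67,-152,12],(310.1,246)),(kf,(254.3,241.2))]
C=[([-67,-152,12],(202.3,239.0)),([67,-152,12],(251.7,236.3))]
Wm=[([-67,-152,12],(121.1,132.7)),([-67,152,12],(435.6,125.5)),(kf,(249.9,182))]
def res(v,full=False):
    x,y,th,a=v[:4]
    r=[proj(j2w(P,x,y,th),ps)[0]+v[4:6]-u for P,u in S+[(pad(a),(213.2,171.9))]]
    r+=[proj(j2w(P,x,y,th),pc)[0]+v[6:8]-u for P,u in C+[(pad(a),(227.9,140.))]]
    r+=[proj(j2w(P,x,y,th),pw)[0]+v[8:10]-u for P,u in Wm]
    r=np.array(r)
    if full:return r
    return np.r_[r.ravel(),v[4:8]/1.0,v[8:]/3]
o=least_squares(res,[.52,.096,.63,.65]+[0]*6)
print(o.x[:4],np.degrees(o.x[2]),o.x[4:]);print(res(o.x,True).round(1))
print(j2w(kn,*o.x[:3]),j2w(pad(o.x[3]),*o.x[:3]))
v=o.x.copy();v[4:]=0
o2=least_squares(lambda q:np.r_[(res(np.r_[q,0,0,0,0,0,0],True)[-3:]).ravel()],o.x[:4]);print(o2.x,np.degrees(o2.x[2]),o2.fun,j2w(kn,*o2.x[:3]))
E
```

```text
[0.5215404  0.09194002 0.67465852 0.60191546] 38.65508577921534 [ 0.03500457  0.75679324 -0.87572008  0.71133278  0.80686993 -4.70579384]
[[-1.   0.4]
 [-1.1 -0.9]
 [ 0.4 -1. ]
 [ 1.1  0. ]
 [ 0.6  0.6]
 [ 0.1 -0.2]
 [ 1.6 -0.1]
 [-0.8 -0.4]
 [-1.5  1.3]
 [ 1.   2. ]
 [ 0.4 -2.8]]
[[0.46641344 0.12083671 0.06      ]] [[0.55373276 0.10616469 0.21367899]]
[0.51909551 0.09606171 0.67655862 0.60191546] 38.7639537498198 [-3.43910506  2.56159638  3.27377805  2.56636732  0.05546321 -1.52608101] [[0.46391375 0.1248536  0.06      ]]
```

```bash
cat > go.py <<'E'
import sys
from plan import *
from workcell import telemetry
k=np.array(eval(sys.argv[1]));th=np.radians(float(sys.argv[2]));back=float(sys.argv[3]);n=int(sys.argv[4]);g=float(sys.argv[5])
s=telemetry.state();Rt=target(th)
L,p,R=rows(s["tool_pos"],np.array(s["eef_rot"]),k-Rt[:,2]*back,Rt,n);show(L,g)
print(s["contact_force"].round(1))
E
python3 go.py "[.464,.1245,.0595]" 38.7 0.045 5 0.6
```

```text
[[0.11, -0.03, 1.44, -0.18, 0.03, -0.23, 0.6], [0.1, -0.03, 1.44, -0.18, 0.03, -0.23, 0.6], [0.11, -0.03, 1.44, -0.18, 0.03, -0.23, 0.6], [0.1, -0.04, 1.43, -0.18, 0.03, -0.23, 0.6], [0.1, -0.04, 1.44, -0.18, 0.03, -0.23, 0.6]]
[-1.3  0.5  1.6]
```

>>> {"method": "send_rows", "body": {
  "targets": [
    [0.1,0,1.8,-0.2,0,-0.3,0.6],
    [0.1,0,1.8,-0.2,0,-0.3,0.6],
    [0.1,-0.1,1.8,-0.2,0,-0.3,0.6],
    [0.1,-0.1,1.8,-0.2,0,-0.2,0.6],
    [0.1,0,0,0,0,0,0.6]
  ]
}}

```text
time_s: 3.6
tool_pos: [0.4479, 0.1421, 0.0968]
eef_rot: [[-0.507, 0.784, 0.357], [0.641, 0.621, -0.452], [-0.576, -0.0, -0.817]]
contact_force: [-0.1, -0.2, -0.1]
width: 0.598
```

```bash
cat > look.py <<'E'
import sys,pickle
from plan import *
from workcell import telemetry,camera,camera_params,finder
n=sys.argv[1]
s=telemetry.state();print(s["time_s"],s["tool_pos"].round(4),s["contact_force"].round(1),s["width"])
p=camera_params("wrist");im=camera("wrist");cv2.imwrite(f"pics/{n}.png",im[:,:,::-1]);pickle.dump((s,p),open(n+".pkl","wb"))
for q in sys.argv[2:]:print(q,finder.pinpoint(q,"wrist")[:2])
R=s["eef_rot"];t=s["tool_pos"]
print("tool axis pts 0,19,40,60 mm past tcp",proj([t+R[:,2]*d for d in(-.019,0,.02,.0365,.045,.06)],p).round(0).tolist())
E
python3 look.py wrist2 knob_center
```

```text
3.6 [0.4479 0.1421 0.0968] [-0.1 -0.2 -0.1] 0.5979613727249607
knob_center [{'point': [0.4667, 0.1227, 0.0574], 'confidence': 0.59}]
tool axis pts 0,19,40,60 mm past tcp [[253.0, 266.0], [253.0, 247.0], [253.0, 230.0], [253.0, 220.0], [253.0, 215.0], [252.0, 207.0]]
```

View pics/wrist2.png

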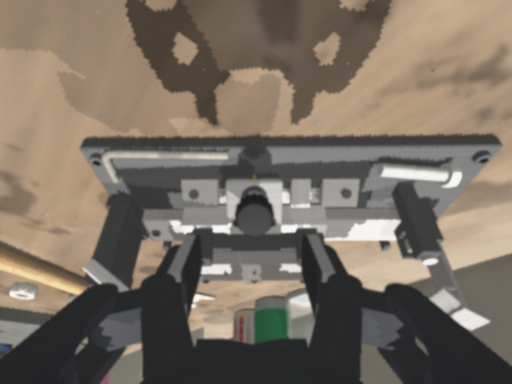

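The wrist view shows the knob face at about (256,214). The tool axis at that depth is at (253,220), so I'm shifting about +2 mm in both tool x and y, then going in.

>>> {"method": "send_rows", "body": {
  "targets": [
    [0.1,0.1,1.5,0,0,0,0.6],
    [0.1,0.1,1.5,0,0,0,0.6],
    [0,0,1.5,0,0,0,0.6],
    [0,0,1.0,0,0,0,0.6],
    [0,0,0,0,0,0,0.6]
  ]
}}

```text
time_s: 4.2
tool_pos: [0.4687, 0.1227, 0.0516]
eef_rot: [[-0.509, 0.781, 0.361], [0.639, 0.624, -0.449], [-0.576, 0.002, -0.817]]
contact_force: [0.1, -1.0, -0.7]
width: 0.597
```

```bash
python3 look.py wrist3 knob_center
```

```text
4.2 [0.4687 0.1227 0.0516] [ 0.1 -1.  -0.7] 0.5972222253222681
knob_center [{'point': [0.4649, 0.1219, 0.0565], 'confidence': 0.87}]
tool axis pts 0,19,40,60 mm past tcp [[253.0, 266.0], [253.0, 247.0], [253.0, 230.0], [253.0, 220.0], [252.0, 215.0], [252.0, 207.0]]
```

View pics/wrist3.png

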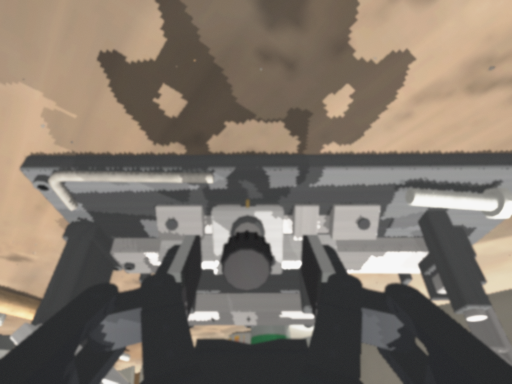

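>>> {"method": "send_rows", "body": {
  "targets": [
    [0,-0.3,0,0,0,0,0.6],
    [0,0,0.6,0,0,0,0.6],
    [0,0,0.6,0,0,0,0.6],
    [0,0,0,0,0,0,0.6],
    [0,0,0,0,0,0,0.5]
  ]
}}

```text
time_s: 4.8
tool_pos: [0.4705, 0.1159, 0.0415]
eef_rot: [[-0.51, 0.781, 0.361], [0.639, 0.625, -0.449], [-0.576, 0.002, -0.817]]
contact_force: [0.2, -0.1, 0.6]
width: 0.5
```

```bash
python3 look.py wrist4 knob_center
```

```text
4.8 [0.4705 0.1159 0.0415] [ 0.2 -0.1  0.6] 0.5004173386526065
knob_center [{'point': [0.4648, 0.1232, 0.0602], 'confidence': 0.74}]
tool axis pts 0,19,40,60 mm past tcp [[253.0, 266.0], [253.0, 247.0], [253.0, 230.0], [253.0, 220.0], [253.0, 215.0], [252.0, 207.0]]
```

View pics/wrist4.png

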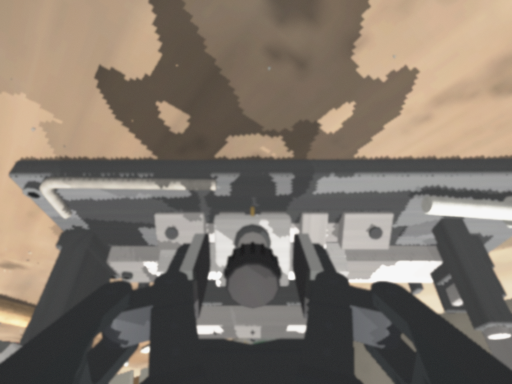

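>>> {"method": "send_rows", "body": {
  "targets": [
    [-0.3,0,0,0,0,0,0.4],
    [0,0,0,0,0,0,0.2],
    [0,0,0,0,0,0,0.2],
    [0,0,0,0,0,0,0.2],
    [0,0,0,0,0,0,0.2]
  ],
  "newtons": 50
}}

```text
time_s: 5.4
tool_pos: [0.4726, 0.1143, 0.044]
eef_rot: [[-0.51, 0.78, 0.362], [0.638, 0.625, -0.449], [-0.577, 0.003, -0.817]]
contact_force: [-1.6, 0.5, 4.8]
width: 0.268
```

```bash
python3 look.py wrist5; python3 -c "
from workcell import telemetry as t
s=t.state();print(s['eef_rot'].T@s['contact_force'],s['torque'])"
```

```text
5.4 [0.4726 0.1143 0.044 ] [-1.6  0.5  4.8] 0.26756223353083325
tool axis pts 0,19,40,60 mm past tcp [[253.0, 266.0], [253.0, 247.0], [253.0, 230.0], [253.0, 220.0], [252.0, 215.0], [252.0, 207.0]]
[-2.13683169 -0.13636887 -5.72665665] [-0.12489747  0.08467685 -0.1049933 ]
```

View pics/wrist5.png

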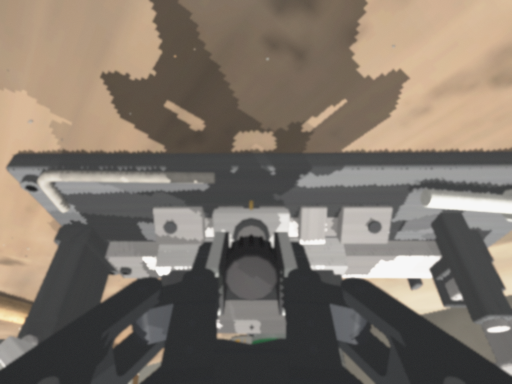

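>>> {"method": "send_rows", "body": {
  "targets": [
    [0,0,-0.3,0,0,0,0.2],
    [0,0,-0.3,0,0,0,0.2],
    [0,0,-0.3,0,0,0,0.2],
    [0,0,-0.2,0,0,0,0.2],
    [0,0,0,0,0,0,0.2]
  ]
}}

```text
time_s: 5.95
tool_pos: [0.4683, 0.1185, 0.0523]
eef_rot: [[-0.51, 0.78, 0.362], [0.638, 0.625, -0.449], [-0.577, 0.001, -0.817]]
contact_force: [7.2, -5.7, -5.2]
width: 0.271
```

```bash
python3 look.py wrist6; python3 -c "
from workcell import telemetry as t
s=t.state();print(s['eef_rot'].T@s['contact_force'],s['torque'])"
```

```text
5.95 [0.4683 0.1185 0.0523] [ 7.2 -5.7 -5.2] 0.27064516118911475
tool axis pts 0,19,40,60 mm past tcp [[253.0, 266.0], [253.0, 247.0], [253.0, 230.0], [253.0, 220.0], [253.0, 215.0], [252.0, 207.0]]
[-4.26028624  1.6868971   9.73319761] [-0.05405766 -0.48819448  0.20842045]
```

View pics/wrist6.png

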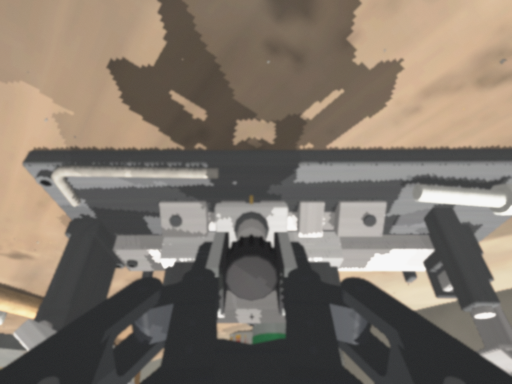

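>>> {"method": "send_rows", "body": {
  "targets": [
    [0,0.6,0,0,0,0,0.2],
    [0,0.6,0,0,0,0,0.2],
    [0,0.6,0,0,0,0,0.2],
    [0,0.7,0,0,0,0,0.2],
    [0,0,0,0,0,0,0.2]
  ]
}}

```text
time_s: 6.5
tool_pos: [0.4877, 0.1336, 0.0517]
eef_rot: [[-0.51, 0.781, 0.36], [0.638, 0.625, -0.451], [-0.577, -0.0, -0.817]]
contact_force: [6.7, -7.0, -4.8]
width: 0.272
```

```bash
python3 look.py wrist7; python3 -c "
from workcell import telemetry as t
import numpy as np
s=t.state();R=s['eef_rot'];print(R.T@s['contact_force'],s['torque'],R.T@(s['tool_pos']-[0.4683,0.1185,0.0523]))"
```

```text
6.5 [0.4877 0.1336 0.0517] [ 6.7 -7.  -4.8] 0.271507807203656
tool axis pts 0,19,40,60 mm past tcp [[253.0, 266.0], [253.0, 247.0], [253.0, 230.0], [253.0, 220.0], [253.0, 215.0], [252.0, 207.0]]
[-4.75033914  1.87955307 10.38369115] [-0.17780389 -0.49520958  0.17473778] [5.33108516e-05 2.45064403e-02 6.35238453e-04]
```

View pics/wrist7.png

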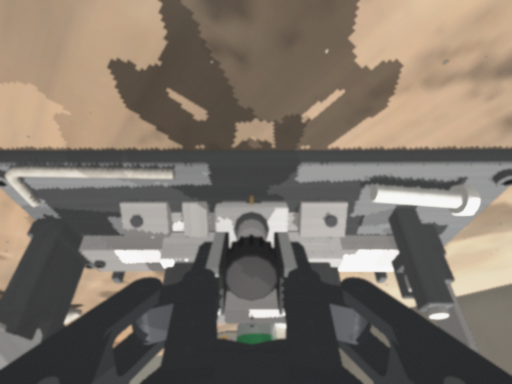

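>>> {"method": "send_rows", "body": {
  "targets": [
    [0,0.05,0.3,0,0,0,0.2],
    [0,0,0.3,0,0,0,0.2],
    [0,0,0.3,0,0,0,0.2],
    [0,0,0.2,0,0,0,0.2],
    [0,0,0,0,0,0,0.2]
  ]
}}

```text
time_s: 7.05
tool_pos: [0.4925, 0.1304, 0.044]
eef_rot: [[-0.51, 0.78, 0.362], [0.639, 0.625, -0.448], [-0.576, 0.003, -0.817]]
contact_force: [-0.7, -0.0, 4.2]
width: 0.27
```

```bash
python3 -c "
from workcell import telemetry as t
import numpy as np
s=t.state();R=s['eef_rot'];print(R.T@s['contact_force'],s['torque'],R.T@(s['tool_pos']-[0.4726,0.1143,0.044]))"
```

```text
[-2.1043816  -0.55479795 -3.6814901 ] [ 0.0034735  -0.00203642  0.05095343] [ 1.09842311e-04  2.56180751e-02 -3.97536113e-05]
```

>>> {"method": "send_rows", "body": {
  "targets": [
    [0,0,0,0,0,0,0.4],
    [0,0,0,0,0,0,0.55],
    [0,0,0,0,0,0,0.55],
    [0,0,-1.5,0,0,0,0.55],
    [0,0,-2.0,0,0,0,0.55]
  ]
}}

```text
time_s: 7.55
tool_pos: [0.4783, 0.1455, 0.0721]
eef_rot: [[-0.511, 0.781, 0.359], [0.639, 0.624, -0.45], [-0.576, -0.0, -0.818]]
contact_force: [-0.2, 0.8, 0.3]
width: 0.552
```

>>> {"method": "send_rows", "body": {
  "targets": [
    [0,0,-2.5,0,0,0,0.55],
    [0,0,-2.5,0,0,0,0.55],
    [0,0,-2.5,0,0,0,0.55],
    [0,0,-1.0,0,0,0,0.3],
    [0,0,0,0,0,0,0]
  ]
}}

```text
time_s: 8.05
tool_pos: [0.4491, 0.1854, 0.1434]
eef_rot: [[-0.51, 0.779, 0.365], [0.639, 0.627, -0.446], [-0.576, 0.006, -0.817]]
contact_force: [-0.1, -0.7, 0.2]
width: 0.218
```

```bash
python3 look.py wrist8 knob_center jig
```

```text
8.05 [0.4491 0.1854 0.1434] [-0.1 -0.7  0.2] 0.2184804541162332
knob_center [{'point': [0.4136, 0.0801, 0.0079], 'confidence': 0.63}, {'point': [0.4861, 0.1379, 0.0591], 'confidence': 0.57}]
jig [{'point': [0.5202, 0.0976, -0.0011], 'confidence': 0.82}]
tool axis pts 0,19,40,60 mm past tcp [[253.0, 266.0], [253.0, 247.0], [253.0, 230.0], [253.0, 220.0], [253.0, 215.0], [252.0, 207.0]]
```

View pics/wrist8.png

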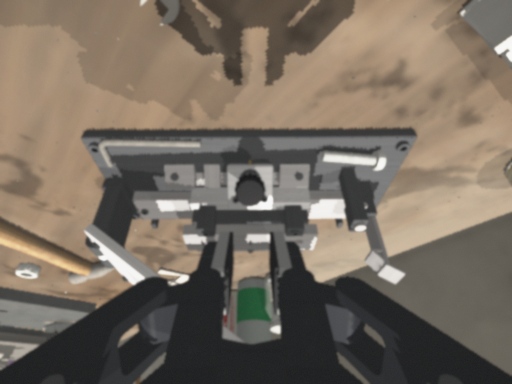

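The knob is at (250,188) with its height unchanged, and it has shifted about 26 mm along the jig. Next is the hover above the pad, with the tool perpendicular to the leaf.

```bash
cat >> plan.py <<'E'
def padR(th,a):
    s,c=np.sin(th),np.cos(th);X=np.array([s,-c,0]);Y=np.array([c,s,0]);Z=np.array([0,0,1.])
    return np.c_[Y*np.cos(a)+Z*np.sin(a),X,Y*np.sin(a)-Z*np.cos(a)]
E
python3 - <<'E'
from plan import *
from workcell import telemetry
s=telemetry.state();R0=np.array(s["eef_rot"])
th=np.radians(38.7);Rt=padR(th,.6)
w=Ro.from_matrix(R0.T@Rt).as_rotvec();print(np.degrees(w))
m=lambda f:R0@Ro.from_rotvec(w*f).as_matrix()
P=np.array([.5537,.106,.2137]);C=P-Rt[:,2]*.09
p,R=s["tool_pos"],R0;L=[]
for pt,f,n in (([.43,.18,.34],.35,5),(C,1,10)):
    r,p,R=rows(p,R,pt,m(f),n);L+=r
show(L,0)
E
```

```text
[ 0.69024735 53.97170044 94.65480979]
[[-2.15, -0.32, -3.36, 0.05, 3.78, 6.63, 0], [-1.95, -0.09, -3.49, 0.05, 3.78, 6.63, 0], [-1.72, 0.12, -3.62, 0.05, 3.78, 6.63, 0], [-1.45, 0.3, -3.72, 0.05, 3.78, 6.63, 0], [-1.16, 0.44, -3.81, 0.05, 3.78, 6.63, 0]]
[[-1.0, 0.54, 0.89, 0.04, 3.51, 6.15, 0], [-0.99, 0.65, 0.83, 0.04, 3.51, 6.15, 0], [-0.96, 0.76, 0.77, 0.04, 3.51, 6.15, 0], [-0.92, 0.86, 0.71, 0.04, 3.51, 6.15, 0], [-0.87, 0.95, 0.66, 0.04, 3.51, 6.15, 0]]
[[-0.8, 1.05, 0.61, 0.04, 3.51, 6.15, 0], [-0.72, 1.13, 0.56, 0.04, 3.51, 6.15, 0], [-0.63, 1.2, 0.51, 0.04, 3.51, 6.15, 0], [-0.53, 1.26, 0.48, 0.04, 3.51, 6.15, 0], [-0.41, 1.31, 0.45, 0.04, 3.51, 6.15, 0]]
```

>>> {"method": "send_rows", "body": {
  "targets": [
    [-2.2,-0.3,-3.4,0,3.8,6.6,0],
    [-2.0,-0.1,-3.5,0,3.8,6.6,0],
    [-1.7,0.1,-3.6,0,3.8,6.6,0],
    [-1.5,0.3,-3.7,0,3.8,6.6,0],
    [-1.2,0.4,-3.8,0,3.8,6.6,0]
  ]
}}

```text
time_s: 8.7
tool_pos: [0.4299, 0.1781, 0.342]
eef_rot: [[-0.092, 0.962, 0.256], [0.976, 0.138, -0.169], [-0.198, 0.234, -0.952]]
contact_force: [0.9, 0.6, -0.2]
width: -0.003
```

>>> {"method": "send_rows", "body": {
  "targets": [
    [-1.0,0.5,0.9,0,3.5,6.2,0],
    [-1.0,0.7,0.8,0,3.5,6.2,0],
    [-1.0,0.8,0.8,0,3.5,6.2,0],
    [-0.9,0.9,0.7,0,3.5,6.2,0],
    [-0.9,1.0,0.7,0,3.5,6.2,0]
  ]
}}

```text
time_s: 9.2
tool_pos: [0.4741, 0.124, 0.3142]
eef_rot: [[0.341, 0.893, 0.295], [0.911, -0.391, 0.129], [0.23, 0.225, -0.947]]
contact_force: [0.5, 0.1, -1.1]
width: 0.001
```

```bash
python3 - <<'E'
from plan import *
from workcell import telemetry
s=telemetry.state();R0=np.array(s["eef_rot"]);print(s["tool_pos"],s["joint_positions"].round(0))
th=np.radians(38.7);Rt=padR(th,.6)
P=np.array([.5537,.106,.2137]);C=P-Rt[:,2]*.09
show(rows(s["tool_pos"],R0,C,Rt,5)[0],0)
E
```

```text
[0.47414867 0.12403871 0.31424223] [  0. -25. 115.   8.  73.  21.]
[[-0.76, 0.98, 0.6, 0.09, 3.42, 6.09, 0], [-0.68, 1.06, 0.56, 0.09, 3.42, 6.09, 0], [-0.6, 1.13, 0.52, 0.09, 3.42, 6.09, 0], [-0.5, 1.19, 0.49, 0.09, 3.42, 6.09, 0], [-0.41, 1.24, 0.45, 0.09, 3.42, 6.09, 0]]
```

>>> {"method": "send_rows", "body": {
  "targets": [
    [-0.8,1.0,0.6,0.1,3.4,6.1,0],
    [-0.7,1.1,0.6,0.1,3.4,6.1,0],
    [-0.6,1.1,0.5,0.1,3.4,6.1,0],
    [-0.5,1.2,0.5,0.1,3.4,6.1,0],
    [-0.4,1.2,0.4,0.1,3.4,6.1,0]
  ]
}}

```text
time_s: 9.7
tool_pos: [0.5138, 0.0737, 0.2879]
eef_rot: [[0.646, 0.625, 0.439], [0.515, -0.781, 0.353], [0.563, -0.002, -0.827]]
contact_force: [0.7, -0.1, -1.3]
width: -0.002
```

```bash
python3 look.py wrist9 press_pad knob_center jig; python3 - <<'E'
from plan import *
from workcell import camera_params
p=camera_params("wrist")
print(proj(np.array([.5537,.106,.2137]),p))
E
```

```text
9.7 [0.5138 0.0737 0.2879] [ 0.7 -0.1 -1.3] -0.002264889965965071
press_pad [{'point': [0.5509, 0.1079, 0.2156], 'confidence': 0.62}]
knob_center []
jig []
tool axis pts 0,19,40,60 mm past tcp [[251.0, 265.0], [251.0, 246.0], [251.0, 230.0], [251.0, 219.0], [251.0, 214.0], [251.0, 206.0]]
[[251.74084063 192.30310722]]
```

View pics/wrist9.png

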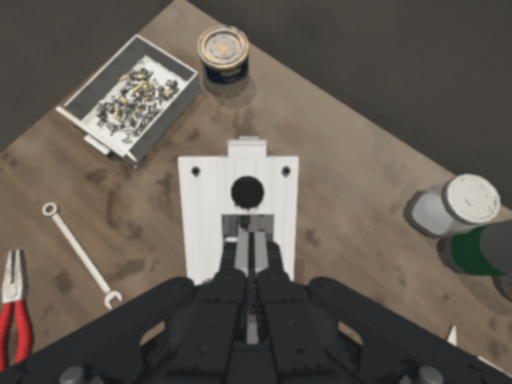

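>>> {"method": "send_rows", "body": {
  "targets": [
    [0,-0.35,2.0,0,0,0,0],
    [0,0,2.0,0,0,0,0],
    [0,0,2.0,0,0,0,0],
    [0,0,1.5,0,0,0,0],
    [0,0,0.8,0,0,0,0]
  ]
}}

```text
time_s: 10.4
tool_pos: [0.5476, 0.1086, 0.22]
eef_rot: [[0.641, 0.632, 0.436], [0.524, -0.775, 0.353], [0.561, 0.002, -0.828]]
contact_force: [-0.9, -0.2, 0.1]
width: -0.0
```

```bash
python3 look.py wrist10 press_pad
```

```text
10.4 [0.5476 0.1086 0.22  ] [-0.9 -0.2  0.1] -0.0003770829639482693
press_pad [{'point': [0.5536, 0.111, 0.217], 'confidence': 0.85}]
tool axis pts 0,19,40,60 mm past tcp [[251.0, 265.0], [251.0, 246.0], [251.0, 230.0], [251.0, 219.0], [251.0, 214.0], [251.0, 206.0]]
```

View pics/wrist10.png

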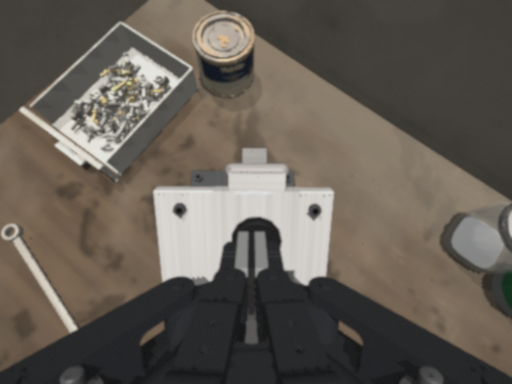

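>>> {"method": "send_rows", "body": {
  "targets": [
    [0.2,0.2,0.6,0,0,0,0],
    [0,0,1.5,0,-4,0,0],
    [0,0,1.9,0,-5,0,0],
    [0,0,1.9,0,-5,0,0],
    [0,0,1.9,0,-5,0,0]
  ]
}}

```text
time_s: 11.0
tool_pos: [0.5807, 0.1292, 0.1551]
eef_rot: [[0.749, 0.629, 0.208], [0.608, -0.778, 0.161], [0.262, 0.006, -0.965]]
contact_force: [-1.4, 0.6, 3.3]
width: 0.0
```

```bash
python3 look.py wrist11 press_pad; python3 -c "
from workcell import camera
import cv2
cv2.imwrite('pics/side11.png',cv2.resize(camera('side')[130:290,140:340,::-1],(800,640))[:600])"
```

```text
11.0 [0.5807 0.1292 0.1551] [-1.4  0.6  3.3] 7.093600791977116e-05
press_pad [{'point': [0.5754, 0.1314, 0.1533], 'confidence': 0.77}]
tool axis pts 0,19,40,60 mm past tcp [[251.0, 265.0], [251.0, 245.0], [251.0, 229.0], [251.0, 219.0], [251.0, 214.0], [251.0, 206.0]]
```

View pics/wrist11.png

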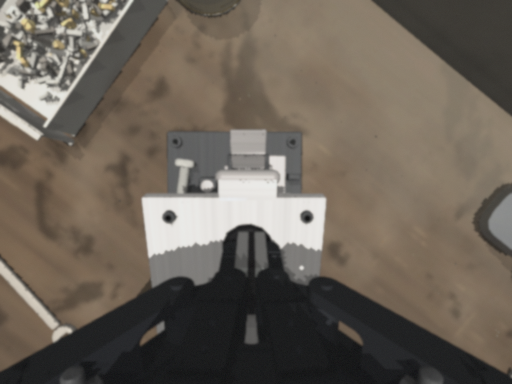

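View pics/side11.png

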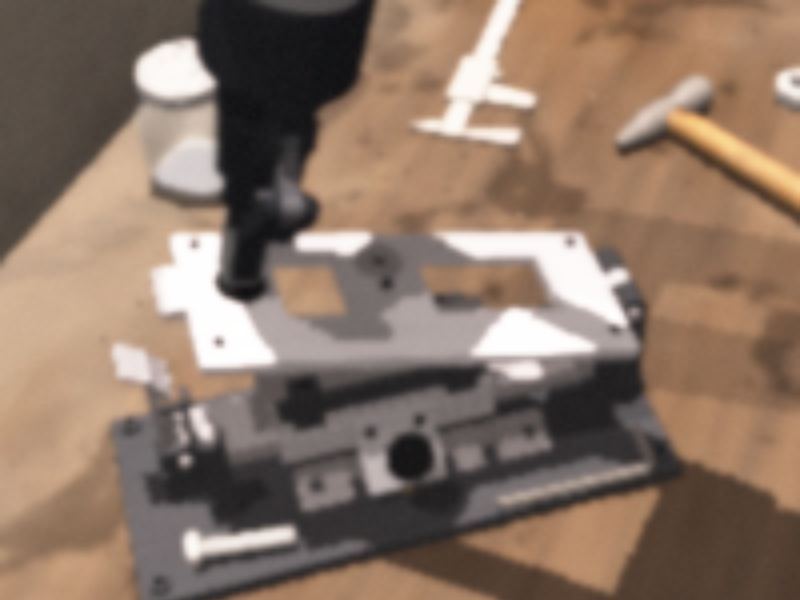

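>>> {"method": "send_rows", "body": {
  "targets": [
    [0,0,1.6,0,-4,0,0],
    [0,0,1.5,0,-4,0,0],
    [0,0,1.3,0,-3,0,0],
    [0,0,0.7,0,-2,0,0],
    [0,0,0.4,0,-1,0,0]
  ]
}}

```text
time_s: 11.65
tool_pos: [0.5871, 0.135, 0.1023]
eef_rot: [[0.777, 0.629, 0.02], [0.629, -0.777, 0.013], [0.024, 0.003, -1.0]]
contact_force: [-6.9, -0.5, 18.1]
width: 0.002
```

>>> {"method": "send_rows", "body": {
  "targets": [
    [0,0,0.3,0,0,0,0],
    [0,0,0.3,0,0,0,0],
    [0,0,0.2,0,0,0,0],
    [0,0,0.2,0,0,0,0],
    [0,0,0,0,0,0,0]
  ]
}}

```text
time_s: 12.15
tool_pos: [0.587, 0.1347, 0.0923]
eef_rot: [[0.777, 0.629, 0.021], [0.629, -0.778, 0.013], [0.024, 0.003, -1.0]]
contact_force: [-3.9, -0.0, 12.0]
width: 0.002
```

```bash
python3 look.py wrist12 press_pad; python3 -c "
from workcell import camera
import cv2
cv2.imwrite('pics/side12.png',cv2.resize(camera('side')[130:290,140:340,::-1],(800,640))[:600])"
```

```text
12.15 [0.587  0.1347 0.0923] [-3.9 -0.  12. ] 0.0021306319325583626
press_pad [{'point': [0.5896, 0.1418, 0.0903], 'confidence': 0.74}]
tool axis pts 0,19,40,60 mm past tcp [[251.0, 265.0], [251.0, 245.0], [251.0, 229.0], [251.0, 219.0], [251.0, 214.0], [251.0, 206.0]]
```

View pics/side12.png

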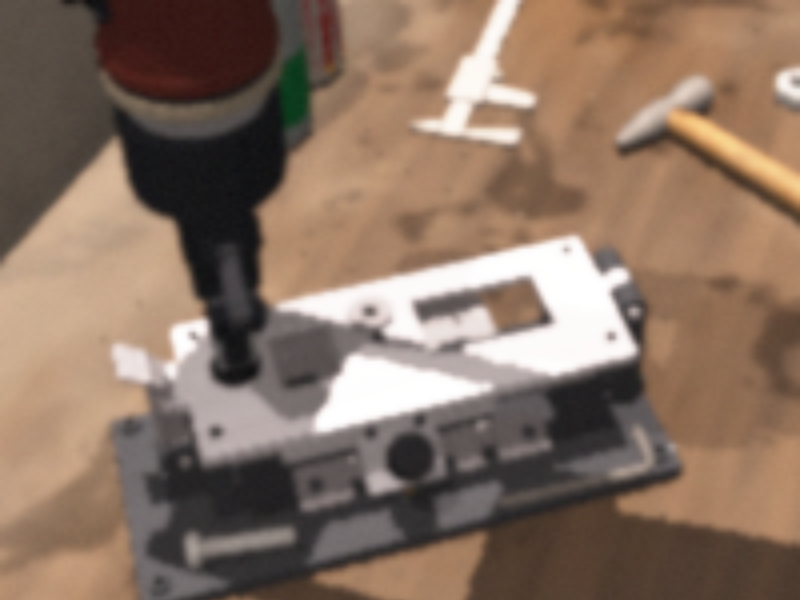

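View pics/wrist12.png

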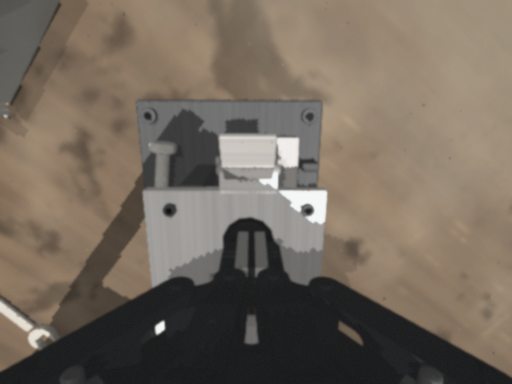

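>>> {"method": "send_rows", "body": {
  "targets": [
    [0,0,0.1,0,0,0,0],
    [0,0,0.1,0,0,0,0],
    [0,0,0.1,0,0,0,0],
    [0,0,0,0,0,0,0],
    [0,0,0,0,0,0,0]
  ]
}}

```text
time_s: 12.8
tool_pos: [0.5872, 0.1348, 0.0919]
eef_rot: [[0.777, 0.629, 0.021], [0.629, -0.777, 0.012], [0.024, 0.003, -1.0]]
contact_force: [-13.6, -1.4, 29.0]
width: -0.004
```

At 29 N the tool barely moves, so the leaf is on its rest. I'll lift off and check that it holds.

>>> {"method": "send_rows", "body": {
  "targets": [
    [0,0,-0.5,0,0,0,0],
    [0,0,-1.0,0,0,0,0],
    [0,0,-2.0,0,0,0,0],
    [0,0,-4.0,0,0,0,0],
    [0,0,-4.0,0,0,0,0]
  ]
}}

```text
time_s: 13.3
tool_pos: [0.583, 0.1333, 0.2016]
eef_rot: [[0.777, 0.629, 0.015], [0.629, -0.778, 0.012], [0.02, 0.0, -1.0]]
contact_force: [1.1, 0.4, 0.9]
width: -0.003
```

```bash
python3 look.py wrist13 press_pad knob_center; python3 - <<'E'
from plan import *
from workcell import camera,camera_params,finder
cv2.imwrite('pics/side13.png',cv2.resize(camera('side')[130:290,140:340,::-1],(750,600),interpolation=cv2.INTER_CUBIC))
for q in("press_pad","knob_center"):print(finder.pinpoint(q,"side")[:2])
p=camera_params("wrist")
for a in(0,.02,.05):print(a,proj(j2w(pad(a),.5200,.0960,np.radians(38.7)),p))
E
```

```text
13.3 [0.583  0.1333 0.2016] [1.1 0.4 0.9] -0.0030094194888006256
press_pad [{'point': [0.5875, 0.14, 0.0926], 'confidence': 0.69}]
knob_center [{'point': [0.4844, 0.1392, 0.0594], 'confidence': 0.67}, {'point': [0.5995, -0.2834, 0.0031], 'confidence': 0.5}]
tool axis pts 0,19,40,60 mm past tcp [[251.0, 265.0], [251.0, 245.0], [251.0, 229.0], [251.0, 219.0], [251.0, 214.0], [251.0, 206.0]]
[{'point': [0.5916, 0.1386, 0.0912], 'confidence': 0.72}, {'point': [0.6042, -0.283, -0.0003], 'confidence': 0.23}]
[{'point': [0.4889, 0.142, 0.0579], 'confidence': 0.52}]
0 [[249.55278512 183.24961115]]
0.02 [[249.52755531 184.83455587]]
0.05 [[249.48770634 187.4958427 ]]
```

View pics/side13.png

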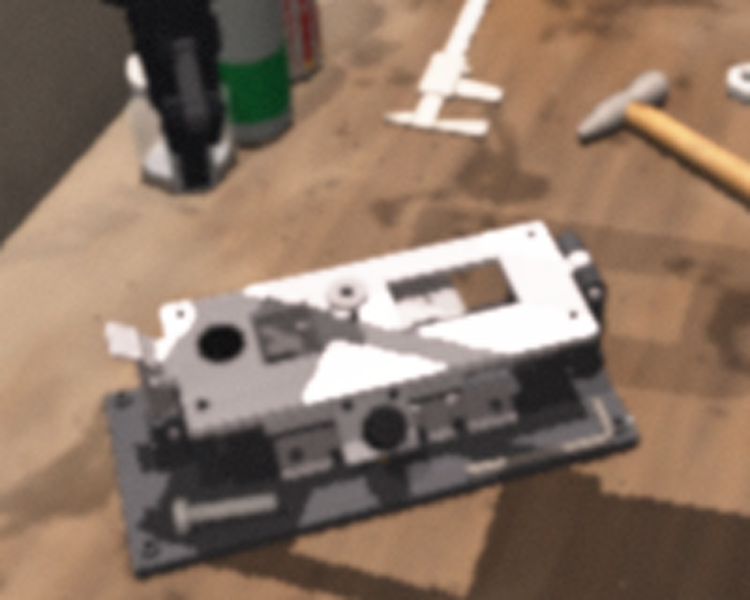

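View pics/wrist13.png

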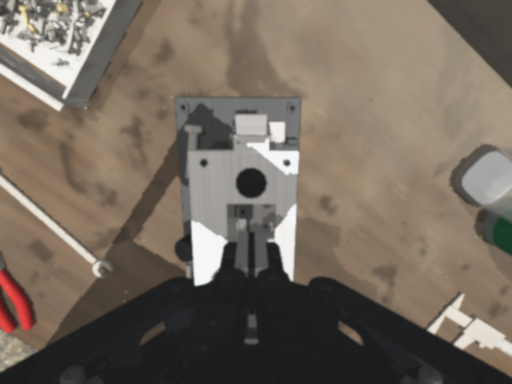

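The pad is at (251,183), which matches angle 0. To check the catch itself, I'll compare its tab with the first side picture, sub-pixel.

```bash
python3 - <<'E'
from plan import *
from workcell import camera
a=cv2.imread("pics/side0.png");b=camera("side")[:,:,::-1].copy();cv2.imwrite("pics/side14.png",b)
ga,gb=[cv2.cvtColor(i,cv2.COLOR_BGR2GRAY).astype(np.float32) for i in(a,b)]
for nm,(x0,x1,y0,y1) in dict(tab=(167,182,214,226),plate=(172,186,270,285),bolt=(184,216,257,272),hex=(262,310,232,260)).items():
    T=ga[y0:y1,x0:x1];S=gb[y0-8:y1+8,x0-8:x1+8]
    r=cv2.matchTemplate(S,T,cv2.TM_CCOEFF_NORMED);_,m,_,l=cv2.minMaxLoc(r)
    print(nm,l[0]-8,l[1]-8,round(m,3))
w=np.hstack([cv2.resize(i[195:285,155:235],(400,450),interpolation=cv2.INTER_CUBIC) for i in(a,b)]);cv2.imwrite("pics/cmp.png",w)
E
```

```text
tab 0 0 0.956
plate 0 0 0.638
bolt 0 1 0.927
hex 0 0 0.777
```

View pics/cmp.png

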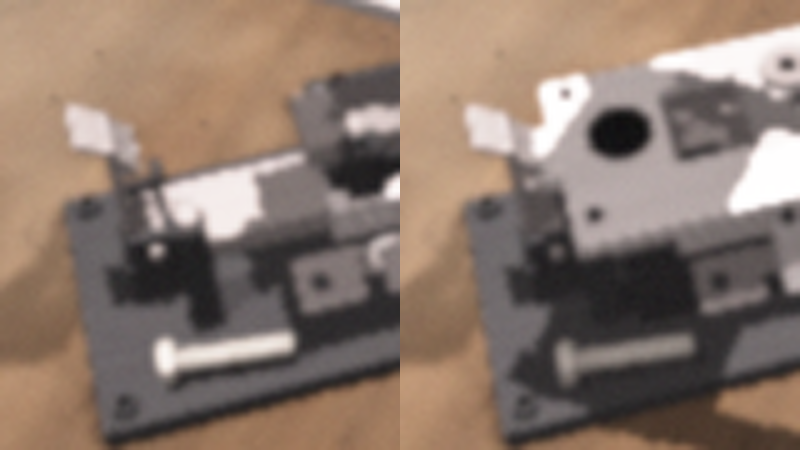

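```bash
python3 -c "
from workcell import manip;print(manip.close_job())"
```

```text
the job is handed in; nothing more can be done
None
```

The carriage is one notch nearer the latch end, the leaf is down under the catch, and I handed the job in at about 13.5 s of the 45 s. The hand-in reports no verdict.

**What I did:** I gripped the index knob along its leaning axis and pulled it about 10 mm, feeling 9.7 N, close to what the spring should give there. I then slid the carriage towards the latch end and lowered the pin into the next notch. Finally I pressed the leaf down on its pad along its arc until it met a rigid stop (29 N), and lifted the arm clear.

**Last checks:**
- **Carriage and pin:** the tool moved 25.6 mm along the slide. It came back to the same depth it had with the pin home at the start. The finder's two readings of the knob's position, before and after, differ by about 26 mm.
- **Leaf:** after release the pad was at (251,183) in the wrist picture, against (250,183) expected for angle 0. The finder put its height at 91 to 93 mm, against 92 mm closed.
- **Catch:** its tab matched the starting picture with no shift (score 0.956), so it stands upright over the nose.
- **Loose tools:** the hex key and the bolt each moved 1 pixel at most, though shadow weakened the hex key match (0.777). I did not measure the spanner or the caliper; the arm never went near them.
- **Contact:** the last force reading was about 1 N, which is noise, with the gripper about 11 cm above the pad.

**Disagreements:** my first jig fit from the fixed cameras was off by about 0.5° in yaw and 2 to 4 mm in position. I corrected it with wrist views before gripping. In the later wrist pictures the finder also gave some false knob positions, which I ignored.

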